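Set out bracket parts on a base plate for tack welding

TASK

Set out the bracket parts on the base plate, ready for tacking, in one row down the middle of the plate: stand the square tube upright at the plate's centre, the round pipe upright midway between the square tube and the upright lug, and the channel, open side up and running lengthwise along the plate, midway between the square tube and the hex nut. Lay the cap plate, stud up, centred on top of the square tube, and have tube, channel and cap square with the base plate. Leave everything let go and still, and do not disturb the spray can, the wire brush or the magnet.

Things in the scene. Friction and masses are not known exactly. Their poses are not given: they have to be found in the camera images.
- plate: Flat bare-steel base plate, 300 x 120 x 10 mm, fixed to the bench. Origin at the centre of its underside; x along its 300 mm length, y across, z up; its top is 10 mm above the origin. Its lengthwise middle line (y = 0) is the line of the row.
- lug: Steel lug welded upright on one end of the base plate: a small upright plate 16 mm thick along the base plate, 60 mm wide across it and 56 mm high, with a round hole through it. Fixed. Origin at the centre of its foot, on the plate's top, 130 mm from the plate's centre on its middle line; it may be at either end.
- nut: Dark steel hex nut, 36 mm across flats, 22 mm high, welded on the end of the base plate opposite the lug. Fixed. Origin at the centre of its foot, on the plate's top, 130 mm from the plate's centre on its middle line.
- tube_mid (a point): Loose piece of square steel tube standing on end, 44 x 44 mm outside, 4 mm walls, 50 mm high, open at both ends, 0.25 kg. The point is its centre, 25 mm above its foot; x and y are square to its faces, z up.
- pipe_mid (a point): Loose piece of round steel pipe standing on end, 42 mm outside diameter, 34 mm bore, 55 mm high, 0.2 kg. The point is its centre, 27.5 mm above its foot; z along the pipe. In its place midway to the lug its centre is about 68 mm from the plate's centre (clear gaps of about 25 to 33 mm either side).
- channel_mid (a point): Loose piece of steel U-channel lying on its web with its two legs up, 50 mm wide over the legs, 44 mm long, 38 mm high, 5 mm thick, 0.18 kg. The point is its centre, half-way up (19 mm above its underside), in the empty space between the legs; x runs along its 44 mm length, parallel to the legs, y across from leg to leg, z up (the open side). Can be gripped over the outside of both legs (50 mm). In its place midway to the nut its centre is about 68 mm from the plate's centre.
- cap_stud (a point): Loose steel cap plate lying flat, 60 x 60 x 6 mm, with a solid round stud of 22 mm diameter and 44 mm height standing on its centre, total height 50 mm, 0.3 kg. The point is on the stud's axis, 29 mm above the underside of the plate; x and y are square to the plate's edges, z up along the stud. Grip it by the stud.
- can: Bystander: red spray can standing up, 54 mm diameter, 140 mm high. Origin at the centre of its foot.
- brush: Bystander: wire brush lying flat, bristles up: wooden back 200 x 30 x 16 mm, dark steel bristles 18 mm high. Origin at the centre of its underside, x along it towards the bristle end.
- magnet: Bystander: grey L-shaped magnetic welding square lying flat, legs 90 and 105 mm long, 30 mm wide, 20 mm high. Origin on its underside, in the middle of the 90 mm leg.
Things that resemble listed ones, but are neither listed nor needed, are in the scene too. What is shaped like the part that bears tube_mid but orange or turquoise is not meant.

How it is judged (in metres and radians):
At the end, for the whole second after the job is handed in: Tube within 12 mm of plate centre; pipe/channel within 12 mm of the middle line, centres 53-83 mm from tube's, 47-77 mm from lug's/nut's; cap on tube within 10 mm; tube, cap, channel square to plate within 0.2 rad; all upright within 0.08 rad (channel open side, stud up), released, at rest (x of tube_mid in the frame of plate between -0.012 and 0.012 m and y of tube_mid in the frame of plate between -0.012 and 0.012 m and z of tube_mid in the frame of plate between 0.03 and 0.04 m and (angle between tube_mid's own z axis and vertical below 0.08 rad or angle between tube_mid's own z axis and vertical above 3.06 rad) and (angle between the x axis of tube_mid and the x axis of plate, either way round below 0.2 rad or angle between the x axis of tube_mid and the y axis of plate, either way round below 0.2 rad) and horizontal distance between pipe_mid and tube_mid between 0.053 and 0.083 m and horizontal distance between pipe_mid and lug between 0.047 and 0.077 m and y of pipe_mid in the frame of plate between -0.012 and 0.012 m and z of pipe_mid in the frame of plate between 0.0325 and 0.0425 m and horizontal distance between channel_mid and tube_mid between 0.053 and 0.083 m and horizontal distance between channel_mid and nut between 0.047 and 0.077 m and y of channel_mid in the frame of plate between -0.012 and 0.012 m and z of channel_mid in the frame of plate between 0.024 and 0.034 m and (angle between pipe_mid's own z axis and vertical below 0.08 rad or angle between pipe_mid's own z axis and vertical above 3.06 rad) and angle between each of channel_mid, cap_stud's own z axis and vertical below 0.08 rad and angle between the x axis of channel_mid and the x axis of plate, either way round below 0.2 rad and horizontal distance between cap_stud and tube_mid below 0.01 m and z of cap_stud in the frame of plate between 0.084 and 0.094 m and (angle between the x axis of cap_stud and the x axis of plate, either way round below 0.2 rad or angle between the x axis of cap_stud and the y axis of plate, either way round below 0.2 rad) and linear speed of each of tube, pipe, channel, cap below 0.02 m/s and angular speed of each of tube, pipe, channel, cap below 0.2 rad/s); the robot touches nothing.
It fails at once if the can was disturbed (moved more than 20 mm) (distance of can from where it was at the start of the episode above 0.02 m).
It fails at once if the brush was disturbed (moved more than 20 mm) (distance of brush from where it was at the start of the episode above 0.02 m).
It fails at once if the magnet was disturbed (moved more than 20 mm) (distance of magnet from where it was at the start of the episode above 0.02 m).
It also fails if it takes over 112 s, if anything falls off the work surface, if the arm or the gripper's body presses on something with over 40 N, if the wrist force passes 120 N, or if a joint passes its speed limit or range.

ROBOT

A 6-joint arm with a two-finger parallel gripper is mounted at the origin on the work surface. World frame = base frame: x ahead of the robot, y to its left, z up, the work surface at z = 0. Lengths are in mm, angles in degrees, forces in N, time in s.
With the tool pointing down it reaches from about 275 to 850 mm from the base axis. Payload 19 kg.
Tool frame: the origin (TCP) lies between the finger pads; the fingertips stand 14 mm ahead of it and the grasp point (between the pads) lies 5 mm behind it; z points along the fingers, y is the line along which they close (so a half turn about z gives the same grasp; the last joint's range is limited). The gripper opens to 85 mm and grips with 20 to 120 N. Pads are 22 mm wide; open, the fingers measure 114 mm over their backs; the gripper's body (76 mm by 85 mm) begins 54 mm behind the grasp point. The pads swing forward as they close: fully open they stand 13 mm farther back than shut.
Start: joints at [69.672, 8.623, 82.357, -0, 89.026, -7.678], TCP at [125.938, 561.009, 245.267] pointing down, gripper open.
Joint ranges: [-160.23, 160.23], [-39.13, 120.54], [6.94, 153.29], [-79.49, 259.48], [9.18, 160.14], [-161.06, 161.06]. Speed limits (degrees/s): [108.29, 108.29, 127.2, 172.46, 172.46, 172.46].

INTERFACE

Orientations are given as a 3x3 rotation matrix whose columns are the frame's x, y, z axes.
In Python, from rig import r gives the robot as it stands.
- The arm moves only by the tool drive_tool, never from a script. Its argument "deltas" is a list of rows, each a list of 3 entries, a list of its own where there are three numbers: the shift along the world's x, y, z normalised to -1 to 1, where 1 is 50 cm, then the turn, a rotation vector about the world's x, y, z normalised to -1 to 1, where 1 is pi/2 rad, then the closure, from 0 (fully open) to 1 (shut). A call has 1 to 10 rows; each row is the pose to reach, as a shift and turn from the pose commanded when the call began; what a row does not reach only later rows make up. A row lasts 1/10 s, in which the tool goes at most 50 mm and 8.59 degrees, less where a joint would pass 70% of its speed; a pose out of reach is approached as far as the arm can. A call with a number of a shift or a turn outside -1 to 1 is refused whole. A call with a gripper value outside its range is refused whole. The fingers move at their own pace and stop on an object; "grip_force" is the grip in N (left out, the last holds). Time passes only in rows, so rows that repeat a pose let the fingers close. It gives the time, the measured TCP pose, the force, the opening and the grip force at its end, in the units of the state.
- r.get_state(): the state, without advancing time (a new reading comes with each control period).
- r.get_image(name): name is "side" or "top" or "wrist"; returns a dict with "img" (480x640x3 uint8, red, green, blue), "fx", "fy", "cx", "cy" (pixels), "R" (3x3) and "t" (3): a world point X has camera coordinates R X + t. Camera axes: x right, y down, z forward; pixel columns grow to the right and rows downward; lengths in mm; the calibration is good to about 2 mm. A picture is of the moment at which its call begins. There is no depth.
- r.finish_job(): hands the job in; it is judged then, once.
Trained networks look in a picture, given as the dict that the camera call returned (one of the last four; its "shot" number tells which), for a name from the list of things; names that differ only in an ending like _2 or _b are one class to them, and where a whole thing is asked for, a point or a joint stands for the part that bears it (a point fixed in the world has none). Each returns a list of dicts, best first, with "score" (0 to 1); they miss things now and then, are a little off and sometimes report something else, mostly with a low value. They report only what shows in the picture. A call takes as long as a camera call. They do not tell look-alikes from the thing itself.
- r.recognise(query, picture): "extent" ([left, top, right, bottom] in pixels, round what is visible of it).
- r.silhouettes(query, picture): "pixels" (480x640 bool, what is visible of it) and "extent" ([left, top, right, bottom] in pixels, round what is visible of it).
- r.mark_of(query, picture): "pixel" ([column, row] in pixels: a listed point, or the origin of a listed thing).
The state is a dict: "t": time; "joint_positions": joint angles; "dq": joint speeds; "joint_torque": joint torques, N m; "tcp_pos": TCP position; "ee_rot": TCP orientation; "ft_force": force on the tool from outside, world axes, zero at the start; "torque": the same for the moment, N m; "gripper_width": opening from 0.0 (shut) to 1.0 (fully open); "grasp_force": force on a finger pad.
Only numpy, scipy, OpenCV 4.12 (cv2) and the standard library are available. Lean on these libraries where they do the work, as an engineer would, in place of code of your own. Each camera call takes 0.05 s, during which the arm holds its last target. There are 200 camera calls.

## Working session

There is one attempt and no reset: what is moved stays moved. The work goes in short steps, Python scripts to look and compute and a tool call to move; the robot and the scene stay as the last step left them, time stands still between calls to the robot, and variables do not carry over. Pictures are saved under pics/ and viewed, at most 14 in all, crops included, and the job is handed in when it is done.

Besides the shell and the picture viewer there is one more tool, called by a JSON object that holds its "name" and its "arguments". drive_tool: Moves the arm, as the interface text tells. Scaled input: -1 to 1 covers 50 cm each way for a shift and pi/2 rad each way for a turn. Its arguments: {"type":"object","properties":{"deltas":{"type":"array","items":{"type":"array"}},"grip_force":{"type":"number"}},"required":["deltas"]}

```bash
mkdir -p pics; ls
cat > h.py <<'E'
import numpy as np,cv2
from rig import r
def ray(p,u,v,z):
    R=np.array(p["R"]);t=np.array(p["t"]).ravel()
    d=R.T@np.array([(u-p["cx"])/p["fx"],(v-p["cy"])/p["fy"],1]);c=-R.T@t
    return c+d*(z-c[2])/d[2]
def proj(p,X):
    q=np.array(p["R"])@np.array(X,float)+np.array(p["t"]).ravel()
    return q[:2]/q[2]*[p["fx"],p["fy"]]+[p["cx"],p["cy"]]
def save(p,n): cv2.imwrite("pics/"+n,p["img"][:,:,::-1])
E
python3 - <<'E'
from h import *
Z=dict(plate=0,lug=10,nut=10,tube_mid=25,pipe_mid=27.5,channel_mid=19,cap_stud=29,can=0,brush=0,magnet=0)
for c in("top","side"):
    p=r.get_image(c);save(p,c+"0.png")
    print(c,(-np.array(p["R"]).T@np.array(p["t"]).ravel()).round())
    for q,z in Z.items():
        print(q,[(round(d["score"],2),np.round(d["pixel"]).astype(int).tolist(),ray(p,*d["pixel"],z)[:2].round(1).tolist()) for d in r.mark_of(q,p)[:5]])
E
```

```text
pics
top [ 352.   70. 1175.]
plate [(0.71, [343, 216], [582.3, 4.9])]
lug [(0.6, [358, 273], [457.1, -24.0])]
nut [(0.52, [327, 152], [722.7, 38.9])]
tube_mid [(0.83, [479, 307], [381.0, -271.7]), (0.76, [483, 264], [471.3, -285.3]), (0.73, [432, 318], [359.5, -172.7]), (0.68, [482, 350], [293.5, -272.5])]
pipe_mid [(0.73, [203, 221], [571.1, 304.5])]
channel_mid [(0.82, [475, 216], [574.5, -274.5]), (0.27, [233, 149], [729.9, 242.9])]
cap_stud [(0.77, [240, 286], [430.3, 225.7]), (0.53, [202, 218], [576.6, 306.4]), (0.47, [475, 216], [573.4, -271.5])]
can [(0.91, [158, 354], [292.2, 401.8])]
brush [(0.72, [241, 285], [435.0, 226.5]), (0.57, [462, 146], [736.1, -260.2])]
magnet [(0.93, [237, 148], [739.8, 236.4])]
side [ -10. -537.  936.]
plate [(0.56, [345, 251], [587.4, 5.3])]
lug [(0.66, [312, 284], [462.8, -20.5])]
nut [(0.78, [374, 213], [717.9, 37.3])]
tube_mid [(0.97, [376, 387], [383.2, -277.7]), (0.82, [341, 419], [294.4, -277.8]), (0.75, [326, 354], [362.0, -167.7]), (0.61, [412, 355], [481.3, -280.7])]
pipe_mid [(0.73, [263, 182], [580.0, 289.7])]
channel_mid [(0.77, [439, 326], [573.4, -273.0])]
cap_stud [(0.85, [231, 225], [429.9, 221.3])]
can [(0.86, [138, 218], [293.5, 416.9])]
brush [(0.98, [481, 285], [734.8, -263.9]), (0.7, [441, 324], [594.0, -266.0])]
magnet [(0.8, [320, 171], [732.7, 246.3])]
```

View pics/top0.png

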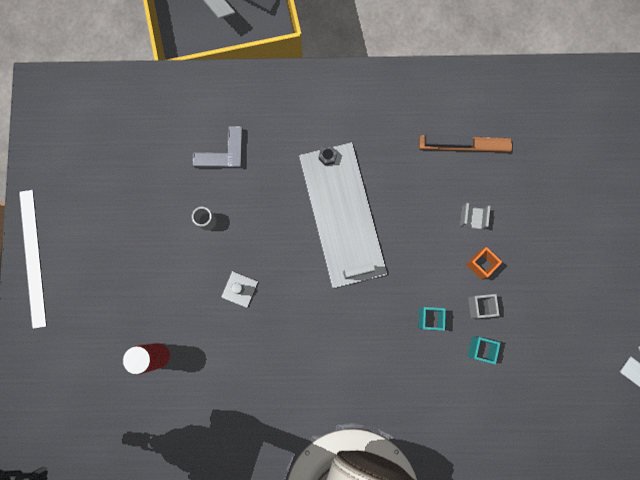

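View pics/side0.png

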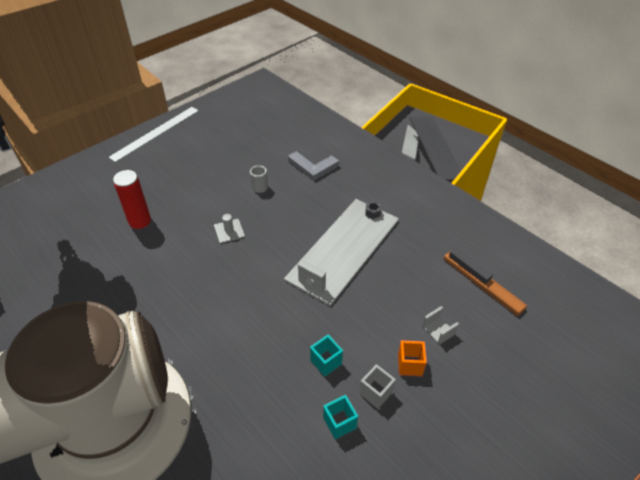

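The square-tube look-alikes in the top view are turquoise (433,318) and (487,350), orange (486,263) and bare steel (486,306). I choose the bare-steel one, which is at (377,386) in the side view. The lug is at (362,271), the nut at (327,155), the pipe at (203,217), the cap at (239,289) and the channel at (476,216). Next I fit poses from the silhouettes in both views.

```bash
cat >> h.py <<'E'
from scipy.optimize import minimize
def box(a,b,z0,z1): return [(x,y,z) for x in(-a/2,a/2) for y in(-b/2,b/2) for z in(z0,z1)]
def cyl(d,z0,z1): return [(d/2*np.cos(k),d/2*np.sin(k),z) for k in np.linspace(0,6.283,25) for z in(z0,z1)]
M=dict(plate=box(300,120,0,10),tube_mid=box(44,44,0,50),pipe_mid=cyl(42,0,55),channel_mid=box(44,50,0,38),cap_stud=box(60,60,0,6)+cyl(22,6,50))
S=8
def hullimg(pts,o):
    im=np.zeros((260*S,260*S),np.uint8)
    cv2.fillConvexPoly(im,cv2.convexHull(np.round((pts-o)*S).astype(np.int32)),1);return im
def fit(name,pics,x0,z0=0):
    """x0=(x,y,yaw deg); match hulls of the network's masks with hulls of the model"""
    T=[]
    for p in pics:
        best=None
        e=proj(p,[x0[0],x0[1],z0+20])
        for d in r.silhouettes(name,p):
            m=d["pixels"].astype(np.uint8);ys,xs=np.nonzero(m)
            if len(xs)==0: continue
            g=np.hypot(xs.mean()-e[0],ys.mean()-e[1])
            if g<22 and (best is None or d["score"]>best[0]): best=(d["score"],xs,ys)
        if best is None: print(name,"missing");continue
        _,xs,ys=best
        pts=np.concatenate([np.c_[xs+a,ys+b] for a in(-.5,.5) for b in(-.5,.5)])
        o=e-130; T.append((p,o,hullimg(pts,o)))
    P=np.array(M[name])+[0,0,z0]
    def cost(q):
        c,s=np.cos(np.radians(q[2])),np.sin(np.radians(q[2]));t=0
        for p,o,h in T:
            W=np.c_[q[0]+c*P[:,0]-s*P[:,1],q[1]+s*P[:,0]+c*P[:,1],P[:,2]]
            g=hullimg(np.array([proj(p,w) for w in W]),o)
            t+=1-(g&h).sum()/(g|h).sum()
        return t/len(T)
    b=None
    for y in ([x0[2]] if name in("plate","pipe_mid") else [x0[2]-25,x0[2],x0[2]+25]):
        f=minimize(cost,[x0[0],x0[1],y],method="Nelder-Mead",options=dict(initial_simplex=[[x0[0],x0[1],y],[x0[0]+8,x0[1],y],[x0[0],x0[1]+8,y],[x0[0],x0[1],y+10]],xatol=.1,fatol=1e-4,maxfev=90))
        if b is None or f.fun<b.fun: b=f
    return b.x.round(1),round(b.fun,3),len(T)
E
python3 - <<'E'
from h import *
a=[r.get_image("top"),r.get_image("side")]
s=r.get_state();print(s["t"],np.round(s["ee_rot"],3).tolist())
for n,x in dict(plate=(587,6,13),tube_mid=(383,-278,5),pipe_mid=(575,297,0),channel_mid=(574,-274,5),cap_stud=(430,223,30)).items():
    print(n,fit(n,a,x), [fit(n,[p],x)[0].tolist() for p in a] if n!="plate" else "")
cv2.imwrite("pics/crop.png",cv2.resize(a[1]["img"][300:450,300:500,::-1],(800,600),interpolation=2))
E
```

```text
1.2 [[-0.976, 0.219, -0.0], [0.219, 0.976, -0.0], [0.0, -0.0, -1.0]]
plate (array([587.3,  10.1,  13.4]), np.float64(0.056), 2) 
tube_mid (array([ 384.7, -278.9,    4. ]), np.float64(0.064), 2) [[384.4, -280.3, 3.9], [385.4, -277.8, 5.0]]
pipe_mid (array([577.3, 304.1,  -5.9]), np.float64(0.079), 2) [[577.5, 301.8, 6.3], [578.8, 306.6, -6.8]]
channel_mid missing
channel_mid missingTraceback (most recent call last):
  File "<stdin>", line 5, in <module>
  File "h.py", line 44, in fit
    f=minimize(cost,[x0[0],x0[1],y],method="Nelder-Mead",options=dict(initial_simplex=[[x0[0],x0[1],y],[x0[0]+8,x0[1],y],[x0[0],x0[1]+8,y],[x0[0],x0[1],y+10]],xatol=.1,fatol=1e-4,maxfev=90))
    res = _minimize_neldermead(fun, x0, args, callback, bounds=bounds,
                               **options)
    fsim[k] = func(sim[k])
              ~~~~^^^^^^^^
    fx = function(np.copy(x), *(wrapper_args + args))
  File "h.py", line 41, in cost
    return t/len(T)
           ~^~~~~~~
ZeroDivisionError: division by zero
```

Run:
```python
from h import *
a=[r.get_image("top"),r.get_image("side")]
print("cap",fit("cap_stud",a,(430,223,30)),[fit("cap_stud",[p],(430,223,30)) for p in a])
for p in a:
    print([(d["score"],d["extent"],int(d["pixels"].sum())) for d in r.silhouettes("channel_mid",p)],[(d["score"],d["extent"]) for d in r.recognise("channel_mid",p)])
c=a[0]["img"][195:240,450:510,::-1];d=a[1]["img"][300:345,410:470,::-1]
e=a[1]["img"][340:430,310:430,::-1]
f=lambda i,w,h:cv2.resize(i,(w,h),interpolation=2)
cv2.imwrite("pics/crop.png",np.vstack([np.hstack([f(c,400,300),f(d,400,300)]),np.hstack([f(e,400,300),f(a[0]["img"][240:330,420:540,::-1],400,300)])]))
```

```text
cap_stud missing
cap_stud missingTraceback (most recent call last):
  File "<stdin>", line 3, in <module>
  File "h.py", line 44, in fit
    f=minimize(cost,[x0[0],x0[1],y],method="Nelder-Mead",options=dict(initial_simplex=[[x0[0],x0[1],y],[x0[0]+8,x0[1],y],[x0[0],x0[1]+8,y],[x0[0],x0[1],y+10]],xatol=.1,fatol=1e-4,maxfev=90))
    res = _minimize_neldermead(fun, x0, args, callback, bounds=bounds,
                               **options)
    fsim[k] = func(sim[k])
              ~~~~^^^^^^^^
    fx = function(np.copy(x), *(wrapper_args + args))
  File "h.py", line 41, in cost
    return t/len(T)
           ~^~~~~~~
ZeroDivisionError: division by zero
```

{"name": "drive_tool", "arguments": {"deltas": [[[0.6,-0.7,0],[0,0,0.18],0],[[0.6,-0.7,0],[0,0,0.18],0],[[0.6,-0.7,0],[0,0,0.18],0],[[0.6,-0.7,0],[0,0,0.18],0],[[0.6,-0.7,0],[0,0,0.18],0],[[0.6,-0.7,0],[0,0,0.18],0],[[0.6,-0.7,0],[0,0,0.18],0],[[0.6,-0.7,0],[0,0,0.18],0],[[0.6,-0.7,0],[0,0,0.18],0],[[0.6,-0.7,0],[0,0,0.18],0]]}}

```text
t: 3.15
tcp_pos: [427.9, 208.0, 245.3]
ee_rot: [[-0.998, -0.059, 0.0], [-0.059, 0.998, -0.001], [-0.0, -0.001, -1.0]]
ft_force: [-0.0, 0.5, -0.2]
gripper_width: 1.0
grasp_force: 0.0
```

Run:
```python
from h import *
a=[r.get_image("top"),r.get_image("side"),r.get_image("wrist")]
print(r.get_state()["tcp_pos"],proj(a[2],(430,223,6)))
save(a[2],"w1.png")
c=a[0]["img"][195:240,450:510,::-1];d=a[1]["img"][300:345,410:470,::-1]
e=a[1]["img"][340:430,310:430,::-1]
f=lambda i,w,h:cv2.resize(i,(w,h),interpolation=2)
cv2.imwrite("pics/crop.png",np.vstack([np.hstack([f(c,400,300),f(d,400,300)]),np.hstack([f(e,400,300),f(a[0]["img"][240:330,420:540,::-1],400,300)])]))
for p in a:
  for n in("channel_mid","cap_stud"):print(n,[(d["score"],d["extent"],int(d["pixels"].sum())) for d in r.silhouettes(n,p)],[(d["score"],d["extent"]) for d in r.recognise(n,p)],[(d["pixel"],ray(p,*d["pixel"],29)) for d in r.mark_of(n,p)])
```

```text
[426.50721931 210.09773527 245.15925179] [340.26895558 195.07741825]
channel_mid [(0.62, [459.5, 205.3, 487.0, 230.4], 557), (0.17, [317.2, 141.0, 332.3, 163.1], 285)] [(0.79, [460.3, 202.1, 486.7, 231.7])] [([473.3, 216.7], array([ 571.74330881, -268.49506645,   29.        ]))]
cap_stud [(0.57, [233.3, 290.8, 248.3, 309.3], 139), (0.5, [317.9, 141.5, 333.2, 167.4], 274)] [(0.47, [235.7, 290.0, 246.7, 311.0])] [([238.9, 290.3], array([422.35698747, 227.36090854,  29.        ]))]
channel_mid [(0.87, [423.5, 305.8, 459.7, 344.3], 712)] [(0.72, [421.5, 306.8, 460.0, 345.2])] [([439.1, 324.8], array([ 569.69947514, -273.29802038,   29.        ]))]
cap_stud [(0.93, [214.5, 215.8, 245.8, 245.3], 537)] [(0.67, [216.2, 215.5, 245.8, 243.4])] [([229.9, 223.8], array([430.20386335, 227.10174367,  29.        ]))]
channel_mid [] [] []
cap_stud [(0.67, [312.4, 150.9, 395.4, 234.8], 4221)] [(0.71, [310.7, 147.7, 396.6, 234.8]), (0.22, [541.2, 1.9, 640.0, 76.2])] [([350.8, 199.3], array([427.83184506, 231.06959463,  29.        ]))]
```

View pics/crop.png

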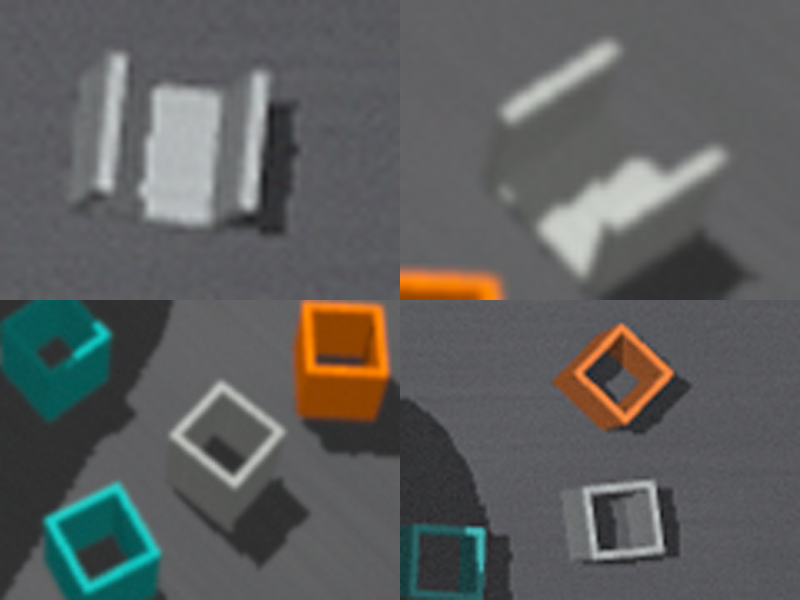

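View pics/w1.png

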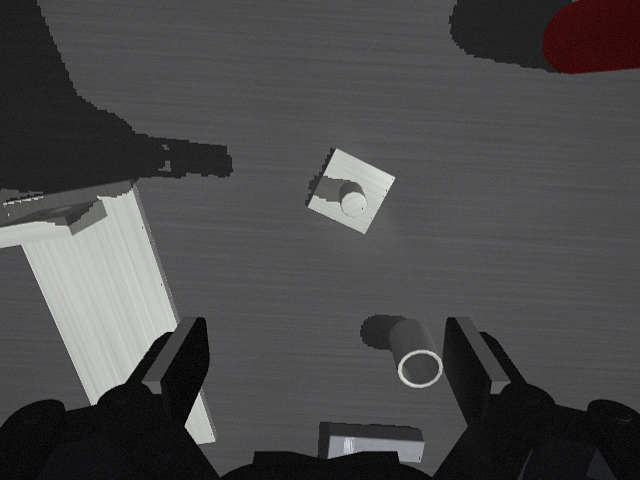

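The crop shows the bare-steel tube standing between the orange and turquoise ones, and the channel open side up. The wrist view shows the cap's corners at (335,148), (395,178), (366,234) and (308,206).

Run:
```python
from h import *
p=r.get_image("wrist")
c=np.array([ray(p,*q,6)[:2] for q in((335,148),(395,178),(366,234),(308,206))])
e=np.diff(np.vstack([c,c[:1]]),axis=0)
print("cap",c.mean(0),np.linalg.norm(e,axis=1),np.degrees(np.arctan2(e[:,1],e[:,0])),"top",ray(p,353,202,50))
print("channel",fit("channel_mid",[r.get_image("top"),r.get_image("side")],(574,-272,-5)))
# leg tops in crops: scale 1/6.667
P=r.get_image("top");Q=r.get_image("side")
for p,o,l in((P,(450,195),((118,55),(106,190),(262,73),(250,208))),(Q,(410,300),((507,115),(615,45),(615,225),(722,153)))):
    w=[ray(p,o[0]+(u-400*(p is Q))/6.667-.5*0,o[1]+v/6.667,38)[:2] for u,v in l]
    print(np.mean(w,0),[np.degrees(np.arctan2(*(w[i+1]-w[i])[::-1])) for i in(0,2)])
print(r.get_state()["tcp_pos"])
```

```text
cap [425.36708228 234.76517357] [60.16834657 58.29211294 60.45987767 57.76495516] [  67.41870149  -21.11853086 -113.07466107  158.6078032 ] top [423.394446   233.55731622  50.        ]
channel (array([ 575.3, -272.4,   -9.4]), np.float64(0.066), 2)
[ 574.1660389  -275.05619758] [np.float64(172.21548641307214), np.float64(171.92525372627185)]
[ 577.12631725 -273.08315779] [np.float64(-7.8316065695224015), np.float64(-7.896989151362162)]
[425.95253303 210.97333412 245.27096226]
```

{"name": "drive_tool", "arguments": {"deltas": [[[-0.082,-0.98,0],[0,0,0],0],[[-0.082,-0.98,0],[0,0,0],0],[[-0.082,-0.98,0],[0,0,0],0],[[-0.082,-0.98,0],[0,0,0],0],[[-0.082,-0.98,0],[0,0,0],0],[[-0.082,-0.98,0],[0,0,0],0],[[-0.082,-0.98,0],[0,0,0],0],[[-0.082,-0.98,0],[0,0,0],0],[[-0.082,-0.98,0],[0,0,0],0],[[-0.082,-0.98,0],[0,0,0],0]]}}

```text
t: 5.55
tcp_pos: [384.1, -281.5, 245.3]
ee_rot: [[-0.998, -0.061, 0.0], [-0.061, 0.998, -0.0], [-0.0, -0.0, -1.0]]
ft_force: [1.1, 0.8, 0.2]
gripper_width: 0.999
grasp_force: 0.0
```

{"name": "drive_tool", "arguments": {"deltas": [[[0,0,-0.14],[0,0,0],0],[[0,0,-0.14],[0,0,0],0],[[0,0,-0.14],[0,0,0],0],[[0,0,-0.14],[0,0,0],0],[[0,0,-0.14],[0,0,0],0]]}}

```text
t: 6.05
tcp_pos: [385.5, -279.3, 177.0]
ee_rot: [[-0.998, -0.062, 0.002], [-0.062, 0.998, -0.002], [-0.002, -0.002, -1.0]]
ft_force: [-0.0, -0.4, -0.2]
gripper_width: 1.005
grasp_force: 0.0
```

Run:
```python
from h import *
p=r.get_image("wrist");save(p,"w2.png");s=r.get_state()
print(s["tcp_pos"],proj(p,s["tcp_pos"]+0),proj(p,(384.7,-278.9,50)))
```

```text
[ 385.54488297 -279.24523715  176.93197603] [324.73704633 338.43210984] [325.79121634 227.96586348]
```

View pics/w2.png

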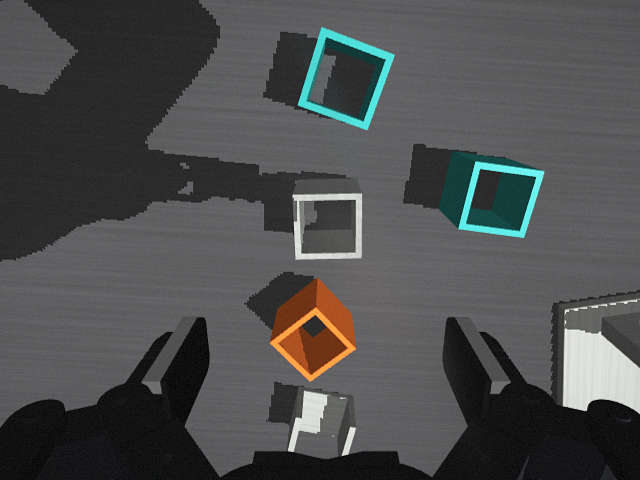

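The bare-steel tube's top is at (328,226), within 2 px of the prediction, so I descend and grip.

{"name": "drive_tool", "arguments": {"deltas": [[[0,0,-0.3],[0,0,0],0],[[0,0,-0.3],[0,0,0],0],[[0,0,-0.3],[0,0,0],0],[[0,0,-0.3],[0,0,0],0],[[0,0,-0.3],[0,0,0],0],[[0,0,-0.3],[0,0,0],1],[[0,0,-0.3],[0,0,0],1],[[0,0,-0.3],[0,0,0],1],[[0,0,-0.3],[0,0,0],1],[[0,0,-0.3],[0,0,0],1]], "grip_force": 50}}

```text
t: 7.1
tcp_pos: [385.6, -279.6, 27.1]
ee_rot: [[-0.998, -0.062, 0.002], [-0.062, 0.998, -0.002], [-0.002, -0.002, -1.0]]
ft_force: [-2.9, 2.8, 16.5]
gripper_width: 0.51
grasp_force: 49.2
```

{"name": "drive_tool", "arguments": {"deltas": [[[0,0,0],[0,0,0],1],[[0,0,0],[0,0,0],1],[[0,0,0],[0,0,0],1],[[0,0,0],[0,0,0],1]]}}

```text
t: 7.5
tcp_pos: [385.6, -279.6, 27.1]
ee_rot: [[-0.998, -0.062, 0.002], [-0.062, 0.998, -0.002], [-0.002, -0.002, -1.0]]
ft_force: [-2.3, 3.2, 16.3]
gripper_width: 0.509
grasp_force: 49.2
```

{"name": "drive_tool", "arguments": {"deltas": [[[0,0,0.1],[0,0,0],1],[[0,0,0.2],[0,0,0],1],[[0,0,0.25],[0,0,0],1],[[0.407,0.575,0.25],[0,0,0.108],1],[[0.407,0.575,0.25],[0,0,0.108],1],[[0.407,0.575,0.25],[0,0,0.108],1],[[0.407,0.575,0.25],[0,0,0.108],1],[[0.407,0.575,0.25],[0,0,0.108],1],[[0.407,0.575,0.25],[0,0,0.108],1],[[0.407,0.575,0.25],[0,0,0.108],1]]}}

```text
t: 8.5
tcp_pos: [588.0, 8.8, 151.0]
ee_rot: [[-0.973, -0.23, 0.001], [-0.23, 0.973, -0.0], [-0.001, -0.0, -1.0]]
ft_force: [0.7, -0.6, -3.0]
gripper_width: 0.51
grasp_force: 54.1
```

{"name": "drive_tool", "arguments": {"deltas": [[[0,0,0],[0,0,0],1],[[0,0,0],[0,0,0],1],[[0,0,0],[0,0,0],1],[[0,0,0],[0,0,0],1]]}}

```text
t: 8.9
tcp_pos: [586.7, 5.7, 150.6]
ee_rot: [[-0.974, -0.228, 0.0], [-0.228, 0.974, -0.0], [-0.0, -0.0, -1.0]]
ft_force: [-0.0, -0.6, -2.5]
gripper_width: 0.507
grasp_force: 53.9
```

Run:
```python
from h import *
p=r.get_image("wrist");save(p,"w3.png");s=r.get_state()
print(s["tcp_pos"],s["gripper_width"],np.degrees(np.arctan2(s["ee_rot"][1][1],s["ee_rot"][0][1])))
c,k=np.cos(np.radians(13.3)),np.sin(np.radians(13.3))
for x in(-150,150):
  for y in(-60,60): print(x,y,proj(p,(588.5+c*x-k*y,8.5+k*x+c*y,10)).round(1))
print("lug",proj(p,(588.5-130*c,8.5-130*k,66)),"nut",proj(p,(588.5+130*c,8.5+130*k,32)))
for n,z in(("lug",10),("nut",10),("plate",0)):print(n,[(d["score"],d["pixel"],ray(p,*d["pixel"],z)) for d in r.mark_of(n,p)])
```

```text
[586.80056142   5.69509366 150.6201559 ] 0.5070639390686922 103.18819121975716
-150 -60 [222.3 -26.8]
-150 60 [434.8 -27.1]
150 -60 [253.3 405.5]
150 60 [403.3 405.2]
lug [329.58765534 -10.49883194] nut [328.55456883 404.49655469]
lug [(0.93, [333.0, 9.8], array([459.90787323, -19.27288202,  10.        ]))]
nut []
plate [(0.85, [332.7, 220.8], array([5.86824111e+02, 1.12661109e+01, 5.68434189e-14]))]
```

View pics/w3.png

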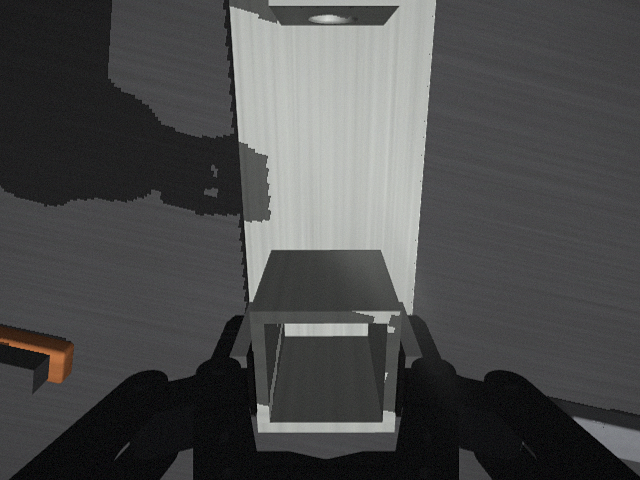

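{"name": "drive_tool", "arguments": {"deltas": [[[0.001,0.01,-0.08],[0,0,0],1],[[0.001,0.01,-0.16],[0,0,0],1],[[0.001,0.01,-0.2],[0,0,0],1],[[0.001,0.01,-0.21],[0,0,0],1],[[0.001,0.01,-0.22],[0,0,0],1],[[0.001,0.01,-0.224],[0,0,0],1],[[0.001,0.01,-0.224],[0,0,0],1],[[0.001,0.01,-0.224],[0,0,0],1]]}}

```text
t: 9.9
tcp_pos: [588.1, 11.6, 39.2]
ee_rot: [[-0.973, -0.229, 0.001], [-0.229, 0.973, -0.0], [-0.001, -0.001, -1.0]]
ft_force: [-0.8, -0.4, -2.0]
gripper_width: 0.509
grasp_force: 53.7
```

{"name": "drive_tool", "arguments": {"deltas": [[[-0.001,-0.001,-0.004],[0,0,0],1],[[-0.001,-0.001,-0.004],[0,0,0],1],[[-0.001,-0.001,-0.004],[0,0,0],1]]}}

```text
t: 10.2
tcp_pos: [587.7, 11.2, 37.2]
ee_rot: [[-0.973, -0.23, 0.002], [-0.23, 0.973, -0.0], [-0.002, -0.001, -1.0]]
ft_force: [-0.5, 1.7, 5.9]
gripper_width: 0.512
grasp_force: 54.9
```

{"name": "drive_tool", "arguments": {"deltas": [[[0,0,0],[0,0,0],0],[[0,0,0],[0,0,0],0],[[0,0,0],[0,0,0],0],[[0,0,0],[0,0,0],0],[[0,0,0],[0,0,0],0],[[0,0,0],[0,0,0],0],[[0,0,0.1],[0,0,0],0],[[0,0,0.2],[0,0,0],0],[[0,0,0.28],[0,0,0],0],[[0,0,0.28],[0,0,0],0]]}}

```text
t: 11.2
tcp_pos: [589.1, 11.0, 182.5]
ee_rot: [[-0.973, -0.23, 0.009], [-0.23, 0.973, -0.001], [-0.008, -0.003, -1.0]]
ft_force: [0.2, -1.3, 0.0]
gripper_width: 1.003
grasp_force: 0.0
```

{"name": "drive_tool", "arguments": {"deltas": [[[-0.026,-0.569,0],[0,0,-0.236],0],[[-0.026,-0.569,0],[0,0,-0.236],0],[[-0.026,-0.569,0],[0,0,-0.236],0],[[-0.026,-0.569,0],[0,0,-0.236],0],[[-0.026,-0.569,0],[0,0,-0.236],0],[[-0.026,-0.569,0],[0,0,-0.236],0],[[-0.026,-0.569,0],[0,0,-0.236],0],[[-0.026,-0.569,0],[0,0,-0.236],0],[[-0.026,-0.569,0],[0,0,-0.236],0],[[-0.026,-0.569,0],[0,0,-0.236],0]]}}

```text
t: 12.2
tcp_pos: [574.4, -272.2, 176.3]
ee_rot: [[-0.991, 0.137, 0.0], [0.137, 0.991, -0.0], [-0.0, -0.0, -1.0]]
ft_force: [-0.4, 0.4, 0.3]
gripper_width: 1.003
grasp_force: 0.0
```

Run:
```python
from h import *
import time
r.get_image("wrist")
p=r.get_image("wrist");save(p,"w4.png");s=r.get_state()
print(s["tcp_pos"],np.degrees(np.arctan2(s["ee_rot"][1][1],s["ee_rot"][0][1])))
print(proj(p,(575.3,-273.5,38)),[(d["score"],d["pixel"],ray(p,*d["pixel"],19)) for d in r.mark_of("channel_mid",p)])
q=[r.get_image("top"),r.get_image("side")]
print(fit("tube_mid",q,(588,11,13),10),"channel",fit("channel_mid",[p],(575,-273,-8)))
```

```text
[ 574.39515189 -272.38465324  176.44701201] 82.0958616651502
[322.93179413 225.92089645] [(0.81, [328.5, 217.5], array([ 575.45762112, -269.56358323,   19.        ]))]
(array([586.4,  10.6,  13.6]), np.float64(0.098), 2) channel (array([ 575. , -271.9,   -8. ]), np.float64(0.025), 1)
```

View pics/w4.png

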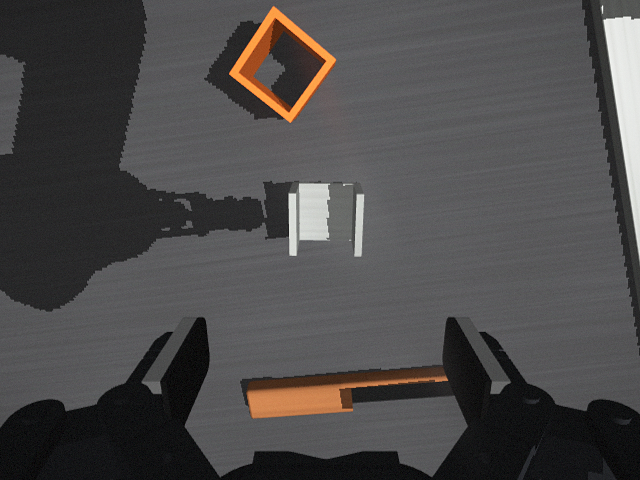

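The wrist view shows the channel's legs at (294,220) and (359,220), square with the pads.

{"name": "drive_tool", "arguments": {"deltas": [[[0.001,0.001,-0.31],[0,0,0],0],[[0.001,0.001,-0.31],[0,0,0],0],[[0.001,0.001,-0.31],[0,0,0],0],[[0.001,0.001,-0.31],[0,0,0],0],[[0.001,0.001,-0.31],[0,0,0],0],[[0.001,0.001,-0.31],[0,0,0],1],[[0.001,0.001,-0.31],[0,0,0],1],[[0.001,0.001,-0.31],[0,0,0],1],[[0.001,0.001,-0.31],[0,0,0],1],[[0.001,0.001,-0.31],[0,0,0],1]], "grip_force": 40}}

```text
t: 13.6
tcp_pos: [575.6, -273.4, 23.8]
ee_rot: [[-0.99, 0.139, 0.003], [0.139, 0.99, -0.002], [-0.003, -0.002, -1.0]]
ft_force: [-1.3, 0.7, 10.5]
gripper_width: 0.577
grasp_force: 40.7
```

{"name": "drive_tool", "arguments": {"deltas": [[[0,0,0],[0,0,0],1],[[0,0,0],[0,0,0],1]]}}

```text
t: 13.8
tcp_pos: [575.6, -273.4, 23.8]
ee_rot: [[-0.99, 0.139, 0.003], [0.139, 0.99, -0.002], [-0.003, -0.002, -1.0]]
ft_force: [-2.8, 0.8, 10.8]
gripper_width: 0.575
grasp_force: 40.7
```

{"name": "drive_tool", "arguments": {"deltas": [[[0,0,0.1],[0,0,0],1],[[0,0,0.2],[0,0,0],1],[[0,0,0.25],[0,0,0],1],[[0.156,0.598,0.25],[0,0,0.237],1],[[0.156,0.598,0.25],[0,0,0.237],1],[[0.156,0.598,0.25],[0,0,0.237],1],[[0.156,0.598,0.25],[0,0,0.237],1],[[0.156,0.598,0.25],[0,0,0.237],1],[[0.156,0.598,0.25],[0,0,0.237],1],[[0.156,0.598,0.25],[0,0,0.237],1]]}}

```text
t: 14.8
tcp_pos: [653.3, 31.2, 147.5]
ee_rot: [[-0.972, -0.235, 0.002], [-0.235, 0.972, 0.001], [-0.002, 0.001, -1.0]]
ft_force: [0.1, -1.1, -0.4]
gripper_width: 0.573
grasp_force: 44.0
```

{"name": "drive_tool", "arguments": {"deltas": [[[0,0,0],[0,0,0],1],[[0,0,0],[0,0,0],1],[[0,0,0],[0,0,0],1]]}}

```text
t: 15.1
tcp_pos: [652.5, 24.8, 146.7]
ee_rot: [[-0.973, -0.23, 0.0], [-0.23, 0.973, -0.0], [-0.0, -0.0, -1.0]]
ft_force: [0.7, -0.5, -2.8]
gripper_width: 0.58
grasp_force: 44.0
```

{"name": "drive_tool", "arguments": {"deltas": [[[0.002,0.003,-0.08],[0,0,0],1],[[0.002,0.003,-0.16],[0,0,0],1],[[0.002,0.003,-0.2],[0,0,0],1],[[0.002,0.003,-0.21],[0,0,0],1],[[0.002,0.003,-0.218],[0,0,0],1],[[0.002,0.003,-0.222],[0,0,0],1],[[0.002,0.003,-0.224],[0,0,0],1],[[0.002,0.003,-0.226],[0,0,0],1],[[0.002,0.003,-0.226],[0,0,0],1]]}}

```text
t: 16.0
tcp_pos: [653.9, 27.7, 33.9]
ee_rot: [[-0.973, -0.231, 0.001], [-0.231, 0.973, -0.0], [-0.001, -0.0, -1.0]]
ft_force: [0.0, -0.3, -0.9]
gripper_width: 0.576
grasp_force: 44.4
```

{"name": "drive_tool", "arguments": {"deltas": [[[0,-0.002,-0.002],[0,0,0],1],[[0,-0.002,-0.002],[0,0,0],1]]}}

```text
t: 16.2
tcp_pos: [654.1, 27.3, 33.8]
ee_rot: [[-0.973, -0.231, 0.002], [-0.231, 0.973, 0.001], [-0.002, 0.0, -1.0]]
ft_force: [-4.0, 6.0, 11.7]
gripper_width: 0.577
grasp_force: 45.7
```

{"name": "drive_tool", "arguments": {"deltas": [[[0,0,0],[0,0,0],0],[[0,0,0],[0,0,0],0],[[0,0,0],[0,0,0],0],[[0,0,0],[0,0,0],0],[[0,0,0],[0,0,0],0],[[0,0,0],[0,0,0],0],[[0,0,0.1],[0,0,0],0],[[0,0,0.2],[0,0,0],0],[[0,0,0.28],[0,0,0],0],[[0,0,0.28],[0,0,0],0]]}}

```text
t: 17.2
tcp_pos: [655.6, 26.6, 179.0]
ee_rot: [[-0.973, -0.231, 0.009], [-0.231, 0.973, -0.001], [-0.009, -0.003, -1.0]]
ft_force: [-0.3, -0.3, 0.1]
gripper_width: 1.0
grasp_force: 0.0
```

{"name": "drive_tool", "arguments": {"deltas": [[[-0.153,0.554,0],[0,0,0],0],[[-0.153,0.554,0],[0,0,0],0],[[-0.153,0.554,0],[0,0,0],0],[[-0.153,0.554,0],[0,0,0],0],[[-0.153,0.554,0],[0,0,0],0],[[-0.153,0.554,0],[0,0,0],0],[[-0.153,0.554,0],[0,0,0],0],[[-0.153,0.554,0],[0,0,0],0],[[-0.153,0.554,0],[0,0,0],0]]}}

```text
t: 18.1
tcp_pos: [577.4, 302.8, 172.0]
ee_rot: [[-0.973, -0.23, -0.0], [-0.23, 0.973, -0.001], [0.0, -0.0, -1.0]]
ft_force: [-0.5, -0.5, -1.3]
gripper_width: 0.997
grasp_force: 0.0
```

Run:
```python
from h import *
r.get_image("wrist")
p=r.get_image("wrist");save(p,"w5.png");s=r.get_state()
print(s["tcp_pos"],np.degrees(np.arctan2(s["ee_rot"][1][1],s["ee_rot"][0][1])))
print(proj(p,(577.5,304,55)),"pipe",fit("pipe_mid",[p],(577,304,0)))
q=[r.get_image("top"),r.get_image("side")]
print(fit("tube_mid",q,(588,11,13),10),fit("channel_mid",q,(654,27,13),10))
```

```text
[577.60628332 302.53763787 172.20230574] 103.27411195562546
[327.20354349 234.65531727] pipe (array([576.5, 304.3,   8.4]), np.float64(0.015), 1)
tube_mid missing
(array([587.1,   9.1,  12.9]), np.float64(0.073), 1) (array([655.1,  26.5,  12.4]), np.float64(0.101), 2)
```

View pics/w5.png

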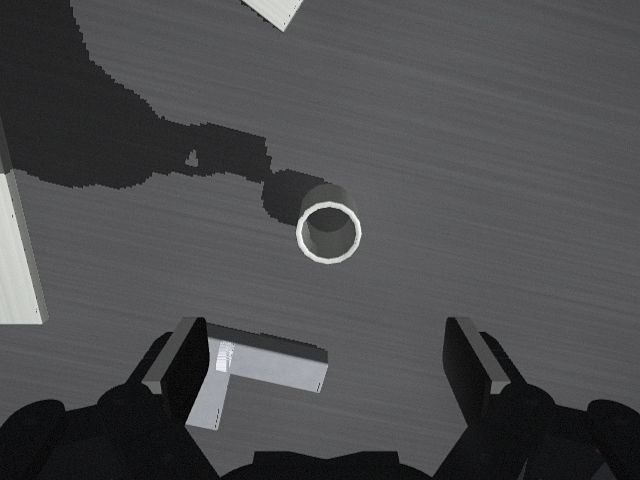

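The pipe's rim is centred at (329,233) in the wrist view, right where predicted.

{"name": "drive_tool", "arguments": {"deltas": [[[-0.001,0.003,-0.288],[0,0,0],0],[[-0.001,0.003,-0.288],[0,0,0],0],[[-0.001,0.003,-0.288],[0,0,0],0],[[-0.001,0.003,-0.288],[0,0,0],0],[[-0.001,0.003,-0.288],[0,0,0],0],[[-0.001,0.003,-0.288],[0,0,0],1],[[-0.001,0.003,-0.288],[0,0,0],1],[[-0.001,0.003,-0.288],[0,0,0],1],[[-0.001,0.003,-0.288],[0,0,0],1],[[-0.001,0.003,-0.288],[0,0,0],1]], "grip_force": 50}}

```text
t: 19.55
tcp_pos: [577.4, 305.5, 30.1]
ee_rot: [[-0.973, -0.231, 0.002], [-0.231, 0.973, 0.001], [-0.002, 0.0, -1.0]]
ft_force: [-2.7, -0.9, 10.8]
gripper_width: 0.472
grasp_force: 49.7
```

{"name": "drive_tool", "arguments": {"deltas": [[[0,0,0],[0,0,0],1],[[0,0,0],[0,0,0],1],[[0,0,0],[0,0,0],1]]}}

```text
t: 19.85
tcp_pos: [577.4, 305.5, 30.1]
ee_rot: [[-0.973, -0.231, 0.002], [-0.231, 0.973, 0.001], [-0.002, 0.0, -1.0]]
ft_force: [-1.6, -0.3, 12.0]
gripper_width: 0.476
grasp_force: 49.7
```

{"name": "drive_tool", "arguments": {"deltas": [[[0,0,0.1],[0,0,0],1],[[0,0,0.2],[0,0,0],1],[[0,0,0.25],[0,0,0],1],[[-0.112,-0.618,0.25],[0,0,0],1],[[-0.112,-0.618,0.25],[0,0,0],1],[[-0.112,-0.618,0.25],[0,0,0],1],[[-0.112,-0.618,0.25],[0,0,0],1],[[-0.112,-0.618,0.25],[0,0,0],1],[[-0.112,-0.618,0.25],[0,0,0],1],[[-0.112,-0.618,0.25],[0,0,0],1]]}}

```text
t: 20.85
tcp_pos: [519.8, -7.5, 154.0]
ee_rot: [[-0.974, -0.228, 0.001], [-0.228, 0.974, -0.001], [-0.001, -0.001, -1.0]]
ft_force: [0.6, -0.4, -2.3]
gripper_width: 0.473
grasp_force: 51.7
```

{"name": "drive_tool", "arguments": {"deltas": [[[0,0,0],[0,0,0],1],[[0,0,0],[0,0,0],1],[[0,0,0],[0,0,0],1]]}}

```text
t: 21.15
tcp_pos: [520.9, -2.7, 153.4]
ee_rot: [[-0.973, -0.232, 0.0], [-0.232, 0.973, 0.0], [-0.0, 0.0, -1.0]]
ft_force: [-0.4, 0.6, -1.5]
gripper_width: 0.472
grasp_force: 51.7
```

{"name": "drive_tool", "arguments": {"deltas": [[[0,-0.001,-0.08],[0,0,0],1],[[0,-0.001,-0.16],[0,0,0],1],[[0,-0.001,-0.2],[0,0,0],1],[[0,-0.001,-0.21],[0,0,0],1],[[0,-0.001,-0.218],[0,0,0],1],[[0,-0.001,-0.222],[0,0,0],1],[[0,-0.001,-0.222],[0,0,0],1],[[0,-0.001,-0.222],[0,0,0],1],[[0,-0.001,-0.222],[0,0,0],1]]}}

```text
t: 22.05
tcp_pos: [520.9, -4.4, 42.9]
ee_rot: [[-0.973, -0.231, 0.001], [-0.231, 0.973, -0.0], [-0.001, -0.0, -1.0]]
ft_force: [-0.0, 0.7, -1.8]
gripper_width: 0.473
grasp_force: 51.6
```

{"name": "drive_tool", "arguments": {"deltas": [[[0,-0.001,-0.005],[0,0,0],1],[[0,-0.001,-0.006],[0,0,0],1],[[0,-0.001,-0.006],[0,0,0],1]]}}

```text
t: 22.35
tcp_pos: [521.0, -4.9, 40.1]
ee_rot: [[-0.973, -0.231, 0.001], [-0.231, 0.973, -0.0], [-0.001, -0.0, -1.0]]
ft_force: [-3.3, 0.5, 11.8]
gripper_width: 0.475
grasp_force: 53.3
```

{"name": "drive_tool", "arguments": {"deltas": [[[0,0,0],[0,0,0],0],[[0,0,0],[0,0,0],0],[[0,0,0],[0,0,0],0],[[0,0,0],[0,0,0],0],[[0,0,0],[0,0,0],0],[[0,0,0],[0,0,0],0],[[0,0,0.1],[0,0,0],0],[[0,0,0.2],[0,0,0],0],[[0,0,0.28],[0,0,0],0],[[0,0,0.28],[0,0,0],0]]}}

```text
t: 23.35
tcp_pos: [522.6, -5.1, 185.0]
ee_rot: [[-0.973, -0.231, 0.008], [-0.231, 0.973, -0.001], [-0.008, -0.003, -1.0]]
ft_force: [0.8, -0.5, -0.8]
gripper_width: 1.0
grasp_force: 0.0
```

{"name": "drive_tool", "arguments": {"deltas": [[[-0.19,0.472,0],[0,0,-0.396],0],[[-0.19,0.472,0],[0,0,-0.396],0],[[-0.19,0.472,0],[0,0,-0.396],0],[[-0.19,0.472,0],[0,0,-0.396],0],[[-0.19,0.472,0],[0,0,-0.396],0],[[-0.19,0.472,0],[0,0,-0.396],0],[[-0.19,0.472,0],[0,0,-0.396],0],[[-0.19,0.472,0],[0,0,-0.396],0],[[-0.19,0.472,0],[0,0,-0.396],0],[[-0.19,0.472,0],[0,0,-0.396],0]]}}

```text
t: 24.35
tcp_pos: [426.1, 230.3, 179.2]
ee_rot: [[-0.925, 0.38, -0.0], [0.38, 0.925, -0.0], [0.0, -0.0, -1.0]]
ft_force: [0.5, 0.2, 0.6]
gripper_width: 1.001
grasp_force: 0.0
```

Run:
```python
from h import *
r.get_image("wrist")
p=r.get_image("wrist");save(p,"w6.png");s=r.get_state()
print(s["tcp_pos"],np.degrees(np.arctan2(s["ee_rot"][1][1],s["ee_rot"][0][1])))
print(proj(p,(426,231,50)),"cap",fit("cap_stud",[p],(426,231,-22)))
q=[r.get_image("top"),r.get_image("side")]
for n,x in(("tube_mid",(588,11,13)),("channel_mid",(654,27,13)),("pipe_mid",(521,-5,0))):
  try: print(n,fit(n,q,x,10))
  except ZeroDivisionError: pass
```

```text
[426.01991817 230.45456305 179.200167  ] 67.64322838021889
[325.27395476 228.48077974] cap (array([427. , 231.9, -22.5]), np.float64(0.01), 1)
tube_mid (array([586.6,   9.8,  12.6]), np.float64(0.098), 2)
channel_mid (array([654.3,  26.7,  12. ]), np.float64(0.102), 2)
pipe_mid (array([520.2,  -6.5,   3.4]), np.float64(0.084), 2)
```

View pics/w6.png

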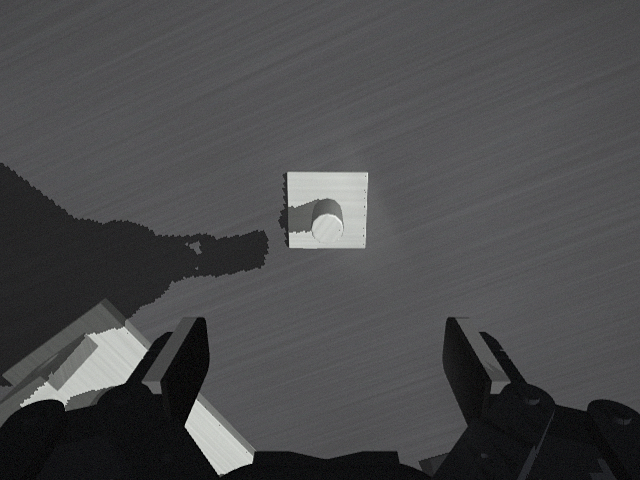

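The cap sits square with the pads, with its stud top at (328,228), so I grip it.

{"name": "drive_tool", "arguments": {"deltas": [[[0.002,0.003,-0.302],[0,0,0],0],[[0.002,0.003,-0.302],[0,0,0],0],[[0.002,0.003,-0.302],[0,0,0],0],[[0.002,0.003,-0.302],[0,0,0],0],[[0.002,0.003,-0.302],[0,0,0],0],[[0.002,0.003,-0.302],[0,0,0],1],[[0.002,0.003,-0.302],[0,0,0],1],[[0.002,0.003,-0.302],[0,0,0],1],[[0.002,0.003,-0.302],[0,0,0],1],[[0.002,0.003,-0.302],[0,0,0],1]], "grip_force": 60}}

```text
t: 25.9
tcp_pos: [427.0, 232.8, 29.2]
ee_rot: [[-0.925, 0.379, 0.001], [0.379, 0.925, 0.0], [-0.001, 0.001, -1.0]]
ft_force: [-1.6, -0.9, 10.7]
gripper_width: 0.243
grasp_force: 58.2
```

{"name": "drive_tool", "arguments": {"deltas": [[[0,0,0],[0,0,0],1],[[0,0,0],[0,0,0],1],[[0,0,0],[0,0,0],1],[[0,0,0],[0,0,0],1]]}}

```text
t: 26.3
tcp_pos: [427.0, 232.8, 29.1]
ee_rot: [[-0.925, 0.379, 0.001], [0.379, 0.925, 0.0], [-0.001, 0.0, -1.0]]
ft_force: [-3.6, -2.0, 12.0]
gripper_width: 0.243
grasp_force: 58.2
```

{"name": "drive_tool", "arguments": {"deltas": [[[0,0,0.1],[0,0,0],1],[[0,0,0.2],[0,0,0],1],[[0,0,0.3],[0,0,0],1],[[0.32,-0.443,0.3],[0,0,0.398],1],[[0.32,-0.443,0.3],[0,0,0.398],1],[[0.32,-0.443,0.3],[0,0,0.398],1],[[0.32,-0.443,0.3],[0,0,0.398],1],[[0.32,-0.443,0.3],[0,0,0.398],1],[[0.32,-0.443,0.3],[0,0,0.398],1],[[0.32,-0.443,0.3],[0,0,0.398],1]]}}

```text
t: 27.3
tcp_pos: [588.6, 6.7, 177.4]
ee_rot: [[-0.973, -0.23, -0.001], [-0.23, 0.973, -0.001], [0.001, -0.001, -1.0]]
ft_force: [-0.8, 1.4, -4.0]
gripper_width: 0.238
grasp_force: 59.9
```

{"name": "drive_tool", "arguments": {"deltas": [[[0,0,0],[0,0,0],1],[[0,0,0],[0,0,0],1],[[0,0,0],[0,0,0],1],[[0,0,0],[0,0,0],1],[[0,0,0],[0,0,0],1],[[0,0,0],[0,0,0],1]]}}

```text
t: 27.9
tcp_pos: [586.5, 11.5, 178.4]
ee_rot: [[-0.972, -0.235, 0.0], [-0.235, 0.972, -0.0], [-0.0, -0.0, -1.0]]
ft_force: [0.5, 0.1, -3.0]
gripper_width: 0.24
grasp_force: 59.9
```

Next I descend to just above the tube's top; contact is expected at z ≈ 89.

{"name": "drive_tool", "arguments": {"deltas": [[[0.001,0,-0.06],[0,0,0],1],[[0.001,0,-0.12],[0,0,0],1],[[0.001,0,-0.15],[0,0,0],1],[[0.001,0,-0.165],[0,0,0],1],[[0.001,0,-0.17],[0,0,0],1],[[0.001,0,-0.172],[0,0,0],1],[[0.001,0,-0.172],[0,0,0],1],[[0.001,0,-0.172],[0,0,0],1],[[0.001,0,-0.172],[0,0,0],1]]}}

```text
t: 28.8
tcp_pos: [587.4, 11.2, 92.8]
ee_rot: [[-0.972, -0.234, 0.001], [-0.234, 0.972, -0.0], [-0.001, -0.0, -1.0]]
ft_force: [-0.1, -0.4, -2.7]
gripper_width: 0.241
grasp_force: 60.1
```

{"name": "drive_tool", "arguments": {"deltas": [[[0,0,-0.004],[0,0,0],1],[[0,0,-0.007],[0,0,0],1],[[0,0,-0.007],[0,0,0],1],[[0,0,-0.007],[0,0,0],1]]}}

```text
t: 29.2
tcp_pos: [587.4, 11.2, 89.2]
ee_rot: [[-0.972, -0.234, 0.001], [-0.234, 0.972, -0.0], [-0.001, -0.0, -1.0]]
ft_force: [-0.6, 0.2, 6.2]
gripper_width: 0.239
grasp_force: 60.6
```

{"name": "drive_tool", "arguments": {"deltas": [[[0,0,0],[0,0,0],0],[[0,0,0],[0,0,0],0],[[0,0,0],[0,0,0],0],[[0,0,0],[0,0,0],0],[[0,0,0],[0,0,0],0],[[0,0,0],[0,0,0],0],[[0,0,0],[0,0,0],0],[[0,0,0.1],[0,0,0],0],[[0,0,0.2],[0,0,0],0],[[0,0,0.2],[0,0,0],0]]}}

```text
t: 30.2
tcp_pos: [589.3, 11.0, 195.9]
ee_rot: [[-0.972, -0.234, 0.01], [-0.234, 0.972, -0.001], [-0.009, -0.003, -1.0]]
ft_force: [0.4, -0.1, -0.7]
gripper_width: 1.0
grasp_force: 0.0
```

{"name": "drive_tool", "arguments": {"deltas": [[[-0.2,0.4,0.1],[0,0,0],0],[[-0.2,0.4,0.1],[0,0,0],0],[[-0.2,0.4,0.1],[0,0,0],0],[[-0.2,0.4,0.1],[0,0,0],0],[[-0.2,0.4,0.1],[0,0,0],0],[[-0.2,0.4,0.1],[0,0,0],0],[[-0.2,0.4,0.1],[0,0,0],0],[[-0.2,0.4,0.1],[0,0,0],0],[[-0.2,0.4,0.1],[0,0,0],0],[[-0.2,0.4,0.1],[0,0,0],0]]}}

```text
t: 31.2
tcp_pos: [487.5, 210.5, 238.5]
ee_rot: [[-0.973, -0.233, -0.0], [-0.233, 0.973, -0.0], [0.0, -0.0, -1.0]]
ft_force: [0.7, 0.0, -0.1]
gripper_width: 0.998
grasp_force: 0.0
```

Run:
```python
from h import *
q=[r.get_image("top"),r.get_image("side")]
f=lambda i:cv2.resize(i[:,:,::-1],(400,500),interpolation=2)
cv2.imwrite("pics/end.png",np.hstack([f(q[0]["img"][140:290,280:400]),f(q[1]["img"][170:320,280:400])]))
for n,x,z in(("tube_mid",(588,11,13),10),("channel_mid",(654,27,13),10),("pipe_mid",(521,-5,0),10),("cap_stud",(587,11,13),60)):
  try: print(n,fit(n,q,x,z))
  except ZeroDivisionError: pass
```

```text
tube_mid missing
tube_mid (array([583. ,   8.4,  17.2]), np.float64(0.49), 1)
channel_mid (array([654.4,  26.3,  14. ]), np.float64(0.155), 2)
pipe_mid (array([521.1,  -5.9,   3.2]), np.float64(0.072), 2)
cap_stud (array([588.9,  11.1,  11.6]), np.float64(0.075), 2)
```

View pics/end.png

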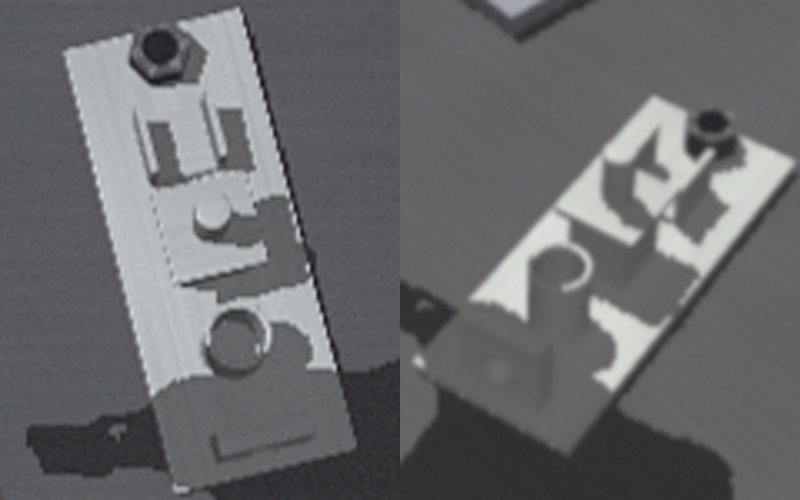

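The picture shows the row nut, channel, capped tube, pipe, lug along the middle line, all upright, square and clear of the gripper. The fits agree to within about 2 mm, except the tube's, which the cap now hides; before that it fitted within about 1 mm of the plate centre.

```bash
python3 -c "
from rig import r
print(r.finish_job())"
```

```text
the job is handed in; nothing more can be done
None
```

I placed the tube, pipe, channel and cap in the row, let go of them, and handed the job in at about 31 s of the 112 s; the hand-in gave no verdict, but my last measurements put every part within tolerance.

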